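# Set out the guest soaps in an even row

## Task

Set out the four bars of soap in one neat, even row on the bamboo tray: straighten the three askew bars, and take the blue bar standing in the caddy, lay it down on its broad side and add it to the row. At the end each bar lies flat and centred along a dark stripe of its own, squared up with the stripe, with its end against the tray's back rail; any colour may go on any stripe. Leave everything else on the shelf where it is.

Things in the scene. Friction and masses are not known exactly. Their poses are not given: they have to be found in the camera images.
- tray: fixed bamboo soap tray, origin at its underside, level with the shelf. Its floor is 10 mm thick, 185 mm deep (x from -110 to +75 mm) and 350 mm wide (y). A rail on its far side, 14 mm thick, rises to 30 mm above the shelf; its near face is at x = +61 mm. No other walls. Four dark inlaid stripes, 8 mm wide, run along x at y = +127.5, +42.5, -42.5, -127.5 mm (85 mm apart).
- soap_ivory: bar of ivory soap with a white paper band, 96 x 48 x 28 mm (x, y, z), 0.12 kg, lying flat and askew on the tray. Origin: centre of its underside; x along its length, z up.
- soap_sage: bar of sage green soap with a white paper band, 96 x 48 x 28 mm (x, y, z), 0.12 kg, lying flat and askew on the tray. Origin: centre of its underside; x along its length, z up.
- soap_rose: bar of rose pink soap with a white paper band, 96 x 48 x 28 mm (x, y, z), 0.12 kg, lying flat and askew on the tray. Origin: centre of its underside; x along its length, z up.
- soap_blue: bar of blue soap with a white paper band, same size, 0.12 kg, standing on end in the caddy at the start. Origin: centre of its lower end; z along its 96 mm length (up while standing), y along its 48 mm width, x along its 28 mm thickness.
- caddy: fixed small bamboo caddy, left or right of the tray, 54 x 78 mm (x, y) and 41 mm high, walls 6 mm, open on top; pocket 42 x 66 mm, its floor 8 mm above the shelf. Origin: centre of its underside. The blue bar stands in it, reaching 104 mm above the shelf. The shelf beyond the caddy, away from the robot, is free for about 200 mm.
- soap_ivory_center (a point): middle of the ivory bar (14 mm under its broad faces), axes as the bar's body
- soap_sage_center (a point): middle of the sage bar (14 mm under its broad faces), axes as the bar's body
- soap_rose_center (a point): middle of the rose bar (14 mm under its broad faces), axes as the bar's body
- soap_blue_center (a point): middle of the blue bar (14 mm under its broad faces), axes as the bar's body
- place1 (a point): point on the tray's floor on stripe 1 (1 is leftmost, +y), 48 mm in front of the rail: a bar lying straight on this stripe and touching the rail has its middle 14 mm above it. Axes as the tray's: x towards the rail, y along the row.
- place2 (a point): point on the tray's floor on stripe 2 (1 is leftmost, +y), 48 mm in front of the rail: a bar lying straight on this stripe and touching the rail has its middle 14 mm above it. Axes as the tray's: x towards the rail, y along the row.
- place3 (a point): point on the tray's floor on stripe 3 (1 is leftmost, +y), 48 mm in front of the rail: a bar lying straight on this stripe and touching the rail has its middle 14 mm above it. Axes as the tray's: x towards the rail, y along the row.
- place4 (a point): point on the tray's floor on stripe 4 (1 is leftmost, +y), 48 mm in front of the rail: a bar lying straight on this stripe and touching the rail has its middle 14 mm above it. Axes as the tray's: x towards the rail, y along the row.
- candle: candle in a clear glass, 72 mm across, 70 mm high, standing on the shelf on the other side of the tray from the caddy. Origin: centre of its underside. To be left alone.
- jar: clear glass jar, 70 mm across, 85 mm high, on the upper bamboo tier at the far left. Origin: centre of its underside. To be left alone.
- comb: black plastic comb, 150 mm long, 5 mm thick, lying on the upper bamboo tier. Origin: on the spine, underside. To be left alone.
- tweezer: steel tweezer, 95 mm long, lying on the upper bamboo tier. Origin: centre of its underside. To be left alone.
- tin: round aluminium cream tin, 76 mm across, 26 mm high, on the shelf beyond the tray. Origin: centre of its underside. To be left alone.
- nailbrush: wooden nail brush, 95 x 42 x 30 mm, bristles down, on the shelf beyond the tray. Origin: centre of its underside. To be left alone.
- hairbrush: dark wooden hairbrush, 220 mm long along x, 30 mm high, on the shelf to the right. Origin: underside, where handle meets head. To be left alone.
- pump (a joint): press button on top of the white pump dispenser (72 mm across, about 150 mm high) at the right end; 0 = up, 0.006 m = pressed. To be left alone.
Things that resemble listed ones, but are neither listed nor needed, are in the scene too. What is shaped like the soap_ivory but purple, red or yellow is not meant.

How it is judged:
At the end, for the whole second after the job is handed in: On each of the four stripes one bar lies flat (within 0.1 rad) on the tray's floor, its middle within 8 mm of the stripe's centre line and its end within 6 mm of the back rail, its length within 0.09 rad of the stripe; all bars are at rest (((y of soap_ivory_center in the frame of place1 between -0.008 and 0.008 m and x of soap_ivory_center in the frame of place1 between -0.006 and 0.006 m and z of soap_ivory_center in the frame of place1 between 0.009 and 0.019 m and angle between the x axis of soap_ivory and the x axis of tray, either way round below 0.09 rad and angle between the z axis of soap_ivory and the z axis of tray, either way round below 0.1 rad) or (y of soap_sage_center in the frame of place1 between -0.008 and 0.008 m and x of soap_sage_center in the frame of place1 between -0.006 and 0.006 m and z of soap_sage_center in the frame of place1 between 0.009 and 0.019 m and angle between the x axis of soap_sage and the x axis of tray, either way round below 0.09 rad and angle between the z axis of soap_sage and the z axis of tray, either way round below 0.1 rad) or (y of soap_rose_center in the frame of place1 between -0.008 and 0.008 m and x of soap_rose_center in the frame of place1 between -0.006 and 0.006 m and z of soap_rose_center in the frame of place1 between 0.009 and 0.019 m and angle between the x axis of soap_rose and the x axis of tray, either way round below 0.09 rad and angle between the z axis of soap_rose and the z axis of tray, either way round below 0.1 rad) or (y of soap_blue_center in the frame of place1 between -0.008 and 0.008 m and x of soap_blue_center in the frame of place1 between -0.006 and 0.006 m and z of soap_blue_center in the frame of place1 between 0.009 and 0.019 m and angle between the z axis of soap_blue and the x axis of tray, either way round below 0.09 rad and angle between the x axis of soap_blue and the z axis of tray, either way round below 0.1 rad)) and ((y of soap_ivory_center in the frame of place2 between -0.008 and 0.008 m and x of soap_ivory_center in the frame of place2 between -0.006 and 0.006 m and z of soap_ivory_center in the frame of place2 between 0.009 and 0.019 m and angle between the x axis of soap_ivory and the x axis of tray, either way round below 0.09 rad and angle between the z axis of soap_ivory and the z axis of tray, either way round below 0.1 rad) or (y of soap_sage_center in the frame of place2 between -0.008 and 0.008 m and x of soap_sage_center in the frame of place2 between -0.006 and 0.006 m and z of soap_sage_center in the frame of place2 between 0.009 and 0.019 m and angle between the x axis of soap_sage and the x axis of tray, either way round below 0.09 rad and angle between the z axis of soap_sage and the z axis of tray, either way round below 0.1 rad) or (y of soap_rose_center in the frame of place2 between -0.008 and 0.008 m and x of soap_rose_center in the frame of place2 between -0.006 and 0.006 m and z of soap_rose_center in the frame of place2 between 0.009 and 0.019 m and angle between the x axis of soap_rose and the x axis of tray, either way round below 0.09 rad and angle between the z axis of soap_rose and the z axis of tray, either way round below 0.1 rad) or (y of soap_blue_center in the frame of place2 between -0.008 and 0.008 m and x of soap_blue_center in the frame of place2 between -0.006 and 0.006 m and z of soap_blue_center in the frame of place2 between 0.009 and 0.019 m and angle between the z axis of soap_blue and the x axis of tray, either way round below 0.09 rad and angle between the x axis of soap_blue and the z axis of tray, either way round below 0.1 rad)) and ((y of soap_ivory_center in the frame of place3 between -0.008 and 0.008 m and x of soap_ivory_center in the frame of place3 between -0.006 and 0.006 m and z of soap_ivory_center in the frame of place3 between 0.009 and 0.019 m and angle between the x axis of soap_ivory and the x axis of tray, either way round below 0.09 rad and angle between the z axis of soap_ivory and the z axis of tray, either way round below 0.1 rad) or (y of soap_sage_center in the frame of place3 between -0.008 and 0.008 m and x of soap_sage_center in the frame of place3 between -0.006 and 0.006 m and z of soap_sage_center in the frame of place3 between 0.009 and 0.019 m and angle between the x axis of soap_sage and the x axis of tray, either way round below 0.09 rad and angle between the z axis of soap_sage and the z axis of tray, either way round below 0.1 rad) or (y of soap_rose_center in the frame of place3 between -0.008 and 0.008 m and x of soap_rose_center in the frame of place3 between -0.006 and 0.006 m and z of soap_rose_center in the frame of place3 between 0.009 and 0.019 m and angle between the x axis of soap_rose and the x axis of tray, either way round below 0.09 rad and angle between the z axis of soap_rose and the z axis of tray, either way round below 0.1 rad) or (y of soap_blue_center in the frame of place3 between -0.008 and 0.008 m and x of soap_blue_center in the frame of place3 between -0.006 and 0.006 m and z of soap_blue_center in the frame of place3 between 0.009 and 0.019 m and angle between the z axis of soap_blue and the x axis of tray, either way round below 0.09 rad and angle between the x axis of soap_blue and the z axis of tray, either way round below 0.1 rad)) and ((y of soap_ivory_center in the frame of place4 between -0.008 and 0.008 m and x of soap_ivory_center in the frame of place4 between -0.006 and 0.006 m and z of soap_ivory_center in the frame of place4 between 0.009 and 0.019 m and angle between the x axis of soap_ivory and the x axis of tray, either way round below 0.09 rad and angle between the z axis of soap_ivory and the z axis of tray, either way round below 0.1 rad) or (y of soap_sage_center in the frame of place4 between -0.008 and 0.008 m and x of soap_sage_center in the frame of place4 between -0.006 and 0.006 m and z of soap_sage_center in the frame of place4 between 0.009 and 0.019 m and angle between the x axis of soap_sage and the x axis of tray, either way round below 0.09 rad and angle between the z axis of soap_sage and the z axis of tray, either way round below 0.1 rad) or (y of soap_rose_center in the frame of place4 between -0.008 and 0.008 m and x of soap_rose_center in the frame of place4 between -0.006 and 0.006 m and z of soap_rose_center in the frame of place4 between 0.009 and 0.019 m and angle between the x axis of soap_rose and the x axis of tray, either way round below 0.09 rad and angle between the z axis of soap_rose and the z axis of tray, either way round below 0.1 rad) or (y of soap_blue_center in the frame of place4 between -0.008 and 0.008 m and x of soap_blue_center in the frame of place4 between -0.006 and 0.006 m and z of soap_blue_center in the frame of place4 between 0.009 and 0.019 m and angle between the z axis of soap_blue and the x axis of tray, either way round below 0.09 rad and angle between the x axis of soap_blue and the z axis of tray, either way round below 0.1 rad)) and linear speed of each of soap_ivory, soap_sage, soap_rose, soap_blue below 0.02 m/s); the robot touches nothing.
It fails at once if a bystander (candle, jar, comb, tweezer, tin, nail brush or hairbrush) is moved by more than 30 mm (distance of any of candle, jar, comb, tweezer, tin, nailbrush, hairbrush from where it was at the start of the episode above 0.03 m).
It fails at once if the pump dispenser is pressed (value of joint pump above 0.003 m).
It also fails if it takes over 69 s, if anything falls off the work surface, if the arm or the gripper's body presses on something with over 40 N, if the wrist force passes 120 N, or if a joint passes its speed limit or range.

## Robot

A 7-joint arm with a two-finger parallel gripper is mounted at the origin on the work surface. World frame = base frame: x ahead of the robot, y to its left, z up, the work surface at z = 0. Lengths are in m, angles in rad, forces in N, time in s.
With the tool pointing down it reaches from about 0.425 to 0.825 m from the base axis. Payload 3.6 kg.
Tool frame: the origin (TCP) lies where the fingers leave the gripper's body, on its centre line; the fingertips stand 73 mm ahead of it and the grasp point (between the pads) lies 54 mm ahead of it; x points along the fingers, y is the direction in which the jaws open and shut, and the axes are right-handed (so a half turn about x gives the same grasp; the last joint's range is limited). The gripper opens to 85 mm and grips with 20 to 120 N. Pads are 22 mm wide; open, the fingers measure 114 mm over their backs; the gripper's body (76 mm by 85 mm) begins 54 mm behind the grasp point. The pads swing forward as they close: fully open they stand 13 mm farther back than shut.
Start: joints at [-1.234, 0.615, -0.013, 1.423, 0.008, 1.103, -0.04], TCP at [0.231, 0.607, 0.304] pointing down, gripper open.
Joint ranges: [-3.12, 3.12], [-0.3, 2.06], [-1.34, 1.32], [0.26, 2.42], [-1.36, 4.5], [0.01, 1.98], [-2.84, 2.84]. Speed limits (rad/s): [2.79, 2.79, 3.14, 3.14, 3.14, 3.14, 3.14].

## Interface

Orientations are given as a unit quaternion [x, y, z, w].
In Python, from station import arm, snapshot, camera_info, ticket gives the robot as it stands. Calls block until the motion is done:
- arm.movep(position, orientation): joint-space move of the TCP to a pose.
- arm.line_to(position, velocity=0.15, ori=None): straight line of the TCP; ori=None keeps the orientation; velocity is the mean speed in m/s.
- arm.move_j(angles): joint-space move.
- arm.move_gripper(opening, effort=None): opening from 0.0 (shut) to 1.0 (fully open); effort is the grip in N (None keeps the last); returns when the fingers have stopped.
- arm.pause(seconds).
- arm.ik(position, orientation): joint angles nearest the present ones, or None.
- snapshot(name): name is "side" or "top" or "wrist"; returns the picture (400x640x3 uint8, blue, green, red); there is no depth.
- camera_info(name): a dict with "fx", "fy", "cx", "cy" (pixels), "dist_coeffs" ([k1, k2, p1, p2, k3] as OpenCV has them; the pictures are not rectified), "R" (3x3) and "t" (3): a world point X has camera coordinates R X + t; the wrist camera has in their place "T_tool_cam" (4x4, takes a point from camera to tool coordinates, whose origin is the TCP and whose axes are the tool frame's). Camera axes: x right, y down, z forward; pixel columns grow to the right and rows downward; lengths in m; the calibration is good to about 2 mm. A picture is of the moment at which its call begins: read the wrist's pose just before it. camera_info takes no time and is no camera call.
A pose or a line that the arm cannot do raises arm.MotionError and nothing moves.
- ticket.finish_job(): hands the job in, once; it reports no verdict.
Readings, each from a call of its own:
- arm.read_time(): time.
- arm.read_joint_positions(): joint angles.
- arm.read_dq(): joint speeds.
- arm.read_effort(): joint torques, N m.
- arm.read_tool_pos(): TCP position.
- arm.read_eef_rot(): TCP orientation.
- arm.read_ft_force(): force on the tool from outside, world axes, zero at the start.
- arm.read_wrist_torque(): the same for the moment, N m.
- arm.read_opening(): opening from 0.0 (shut) to 1.0 (fully open).
Only numpy, scipy, OpenCV 4.12 (cv2) and the standard library are available. Lean on these libraries where they do the work, as an engineer would, in place of code of your own. Each camera call takes 0.05 s, during which the arm holds its last target. There are 200 camera calls.

## Working session

There is one attempt and no reset: what is moved stays moved. The work goes in short steps, each a Python script; the robot and the scene stay as the last script left them, time stands still between calls to the robot, and variables do not carry over. Pictures are saved under pics/ and viewed, about 8 in all and at most 12, crops included, and the job is handed in when it is done.

```bash
mkdir -p pics; ls; python3 - <<'E'
from station import arm,snapshot,camera_info
import cv2,numpy as np
for n in("top","side"):
    cv2.imwrite(f"pics/{n}0.png",snapshot(n)); c=camera_info(n); print(n,c)
print(camera_info("wrist")); print(arm.read_time(),arm.read_eef_rot())
E
```

```text
pics
top {'fx': 401.1089803323689, 'fy': 401.1089803323689, 'cx': 319.7700108321365, 'cy': 201.9470579877787, 'dist_coeffs': array([0.01425846, 0.        , 0.        , 0.        , 0.        ]), 'R': array([[-0.01645248, -0.99986114,  0.00264933],
       [-0.99138087,  0.01596838, -0.13003458],
       [ 0.12997421, -0.00476589, -0.99150592]]), 't': array([0.01879589, 0.56126722, 1.24057426])}
side {'fx': 365.34704722124604, 'fy': 365.34704722124604, 'cx': 322.07407951875683, 'cy': 196.4792121845737, 'dist_coeffs': array([-0.02815694,  0.        ,  0.        ,  0.        ,  0.        ]), 'R': array([[ 0.92671144, -0.37540477,  0.01664839],
       [-0.19681551, -0.52263969, -0.82952481],
       [ 0.32010868,  0.76545347, -0.55822166]]), 't': array([-0.48860148,  0.20273067,  0.98843759])}
{'fx': 287.3295734599827, 'fy': 287.3295734599827, 'cx': 319.94204123086126, 'cy': 199.37024584090108, 'dist_coeffs': array([-0.0455483,  0.       ,  0.       ,  0.       ,  0.       ]), 'T_tool_cam': array([[ 8.08143211e-04, -2.86193377e-01,  9.58171539e-01,
        -6.97514774e-02],
       [ 9.99999061e-01, -8.29130674e-04, -1.09107202e-03,
        -6.66378392e-04],
       [ 1.10670700e-03,  9.58171521e-01,  2.86192438e-01,
        -7.35306108e-02],
       [ 0.00000000e+00,  0.00000000e+00,  0.00000000e+00,
         1.00000000e+00]])}
0.1 [ 0.12706882  0.69558868 -0.12870803  0.69530148]
```

View pics/top0.png

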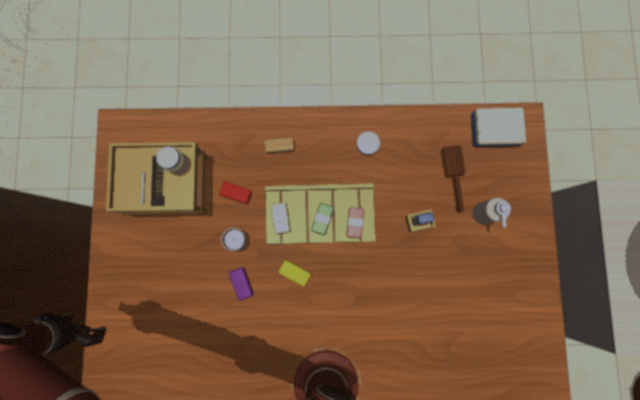

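View pics/side0.png

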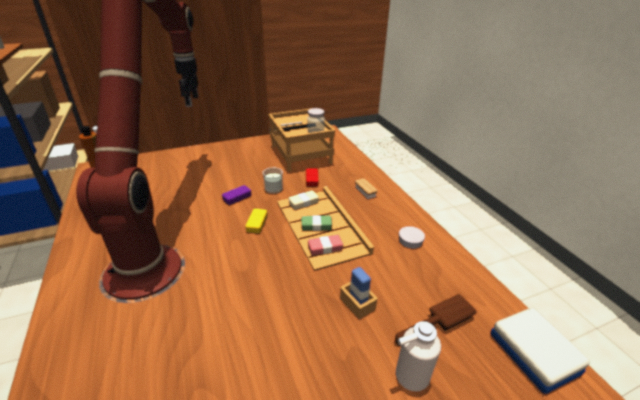

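Top view: tray spans about (265–375, 185–243). The pieces that could be confused for the bars:
- **Wanted:** ivory (281,218), sage (322,218), rose (355,222) and blue, standing in the caddy at (423,218).
- **Decoys:** red (235,192), purple (240,283), yellow (294,273).
- **Blue-ish lookalike:** the box at (500,127).

Next I measure the wanted ones and check them from near.

```bash
cat > h.py <<'E'
from station import arm,snapshot,camera_info,ticket
import cv2,numpy as np
from scipy.spatial.transform import Rotation as R
def cam(n):
    c=camera_info(n); K=np.array([[c['fx'],0,c['cx']],[0,c['fy'],c['cy']],[0,0,1]])
    if n=='wrist':
        T=np.eye(4);T[:3,:3]=R.from_quat(arm.read_eef_rot()).as_matrix();T[:3,3]=arm.read_tool_pos()
        W=T@c['T_tool_cam']; Rc=W[:3,:3].T; t=-Rc@W[:3,3]
    else: Rc,t=np.array(c['R']),np.array(c['t'])
    return K,c['dist_coeffs'],Rc,t
def cast(C,uv,z):
    K,d,Rc,t=C
    u=cv2.undistortPoints(np.array(uv,float).reshape(-1,1,2),K,d)[:,0]
    D=np.c_[u,np.ones(len(u))]@Rc; o=-Rc.T@t
    return o+D*((z-o[2])/D[:,2])[:,None]
def proj(C,X):
    K,d,Rc,t=C; return cv2.projectPoints(np.array(X,float).reshape(-1,1,3),cv2.Rodrigues(Rc)[0],t,K,d)[0][:,0]
def tool(yaw=0,tilt=0):
    """tilt=0: tool down, jaws along y turned by yaw; tilt>0 points forward (pi/2 horizontal)"""
    x=np.array([np.sin(tilt),0,-np.cos(tilt)]); y=np.array([0,1,0.])
    return (R.from_euler('z',yaw)*R.from_matrix(np.c_[x,y,np.cross(x,y)])).as_quat()
E
python3 - <<'E'
from h import *
C=cam('top')
for n,uv,z in [('tray corners',[(265,187),(374,185),(375,242),(267,244)],.01),('soaps',[(281,218),(322,218),(355,222)],.038),('blue top',[(424,217)],.104),('caddy',[(421,221)],.041)]:
    print(n,cast(C,uv,z).round(3).tolist())
print(R.from_quat(arm.read_eef_rot()).as_matrix().round(2).tolist())
print('nominal tilt checks')
for tilt in (0,.3,.6,.9,1.2,1.5,-.3,-.5,-.8):
    print(tilt,[ (q is not None) and np.round(q,2).tolist() for q in [arm.ik(list(p),list(tool(0,tilt))) for p in [np.array([.5,-.31,.09])-.054*np.array([np.sin(tilt),0,-np.cos(tilt)])]]])
E
```

```text
tray corners [[0.617, 0.188, 0.01], [0.618, -0.169, 0.01], [0.433, -0.166, 0.01], [0.432, 0.181, 0.01]]
soaps [[0.512, 0.133, 0.038], [0.51, 0.003, 0.038], [0.496, -0.101, 0.038]]
blue top [[0.502, -0.302, 0.104]]
caddy [[0.495, -0.308, 0.041]]
[[-0.0, 0.36, 0.93], [-0.0, 0.93, -0.36], [-1.0, -0.0, 0.0]]
nominal tilt checks
0 [[0.53, 0.71, -0.02, 1.77, 0.02, 0.66, 2.07]]
0.3 [[0.91, 0.71, -0.48, 1.97, 0.5, 0.3, 1.68]]
0.6 [[1.19, 0.81, -0.76, 2.14, 2.37, 0.19, -0.04]]
0.9 [[1.48, 1.15, -1.15, 2.27, 2.7, 0.55, -0.05]]
1.2 [[1.57, 1.39, -1.16, 2.33, 3.22, 0.7, -0.23]]
1.5 [[1.62, 1.59, -1.07, 2.3, 3.77, 0.78, -0.43]]
-0.3 [[0.39, 0.82, 0.11, 1.55, 0.07, 1.04, 2.01]]
-0.5 [[0.36, 0.91, 0.12, 1.41, 0.12, 1.28, 1.96]]
-0.8 [[0.33, 1.07, 0.13, 1.19, 0.19, 1.63, 1.94]]
```

```bash
python3 - <<'E'
from h import *
arm.movep([.50,-.06,.30],list(tool()))
C=cam('wrist'); im=snapshot('wrist'); cv2.imwrite('pics/w1.png',im)
np.save('c1.npy',np.array(C,dtype=object),allow_pickle=True)
print(arm.read_time())
E
```

```text
2.7
```

View pics/w1.png

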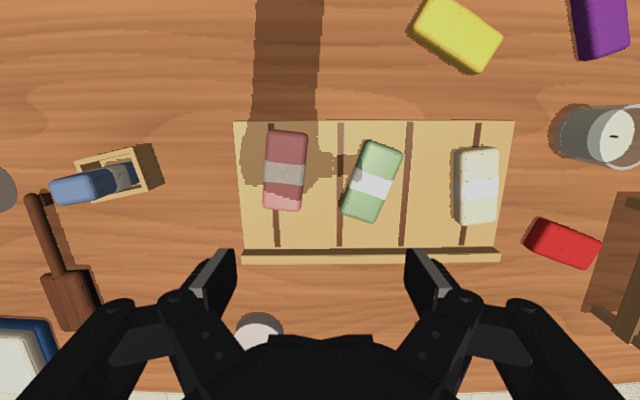

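The wrist view (up = towards the robot) shows the tray from row 121 to the rail at row 248. Stripe ends are at columns 270/341/410/477 (near) and 277/340/402/463 (far). Rose is at (285,170), sage (372,182), ivory (476,186); blue stands at (85,185) in a slightly yawed caddy.

```bash
python3 - <<'E'
from h import *
C=tuple(np.load('c1.npy',allow_pickle=True)); im=cv2.imread('pics/w1.png'); hsv=cv2.cvtColor(im,cv2.COLOR_BGR2HSV)
print('rail near-face top/bottom edge')
g=cv2.cvtColor(im,cv2.COLOR_BGR2GRAY).astype(float)
def stripe(row,c0): # dark centroid
    s=g[row,c0-12:c0+13]; w=np.clip(np.percentile(s,70)-20-s,0,None); return (w*np.arange(c0-12,c0+13)).sum()/w.sum()
for n,(a,b) in zip('4321',[(271,277),(341,340),(410,402),(477,463)]):
    P=[]
    for r,c in((126,a),(238,b)):
        P.append((stripe(r,c),r))
    X=cast(C,P,.01); print(n,np.round(P,1).tolist(),X.round(4)[:,:2].tolist(),'yaw',np.arctan2(*(X[1]-X[0])[[1,0]]).round(4))
print('near edge',cast(C,[(236,121.5),(511,121.5)],.01).round(4)[:,:2].tolist())
H,S,V=cv2.split(hsv)
roi=np.zeros(H.shape,bool); roi[110:246,235:512]=1
for n,m,cols in(('rose',((H>165)|(H<8))&(S>60),(250,320)),('sage',(H>35)&(H<85)&(S>40),(320,415)),('ivory',(S<85)&(V>130),(440,512))):
    m=(m&roi).astype(np.uint8); m[:,:cols[0]]=0; m[:,cols[1]:]=0
    if n!='ivory': pass
    pts=np.concatenate([c for c in cv2.findContours(m,cv2.RETR_EXTERNAL,cv2.CHAIN_APPROX_NONE)[0] if cv2.contourArea(c)>60])
    X=cast(C,pts,.034)[:,:2].astype(np.float32); r=cv2.minAreaRect(X); bx=cv2.boxPoints(r)
    e=max([bx[1]-bx[0],bx[2]-bx[1]],key=np.linalg.norm); e=e*np.sign(e[0])
    print(n,np.round(r[0],4),np.round(r[1],4),'yaw',np.arctan2(e[1],e[0]).round(3))
# rail rows
print('rail col 370',[int(v) for v in g[240:268,372]])
cr=im[120:230,30:190]; cv2.imwrite('pics/w1blue.png',cv2.resize(cr,None,fx=4.5,fy=4.5,interpolation=cv2.INTER_CUBIC))
E
```

```text
rail near-face top/bottom edge
4 [[270.5, 126.0], [276.5, 238.0]] [[0.4407, -0.1199], [0.589, -0.1187]] yaw 0.0079
3 [[340.2, 126.0], [338.9, 238.0]] [[0.4407, -0.0349], [0.5889, -0.0337]] yaw 0.0083
2 [[409.5, 126.0], [400.7, 238.0]] [[0.4403, 0.0499], [0.589, 0.0509]] yaw 0.0069
1 [[477.7, 126.0], [461.6, 238.0]] [[0.4393, 0.1349], [0.5894, 0.1358]] yaw 0.0058
near edge [[0.4351, -0.1618], [0.4333, 0.1767]]
rose [ 0.4927 -0.1023] [0.047 0.096] yaw -0.117
sage [5.06e-01 1.00e-04] [0.0486 0.0945] yaw -0.343
ivory [0.5117 0.1351] [0.0957 0.0477] yaw 0.139
rail col 370 [182, 182, 182, 182, 182, 183, 185, 174, 100, 67, 71, 73, 69, 70, 109, 163, 184, 184, 183, 182, 182, 181, 183, 169, 132, 124, 124, 125]
```

View pics/w1blue.png

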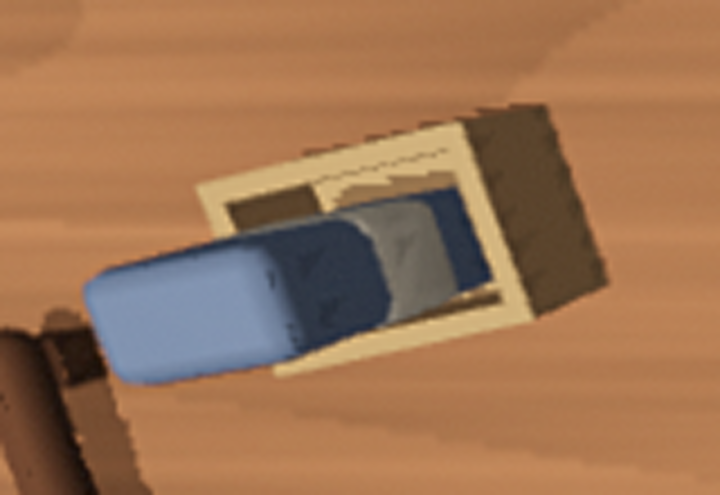

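The crop shows the blue bar standing, with a plain light-blue end face (crop ≈ (190,317)). It fills the pocket of the bamboo caddy, so this is the right piece. The sizes measured for the other three match 96 x 48.

```bash
python3 - <<'E'
from h import *
C=tuple(np.load('c1.npy',allow_pickle=True)); f=lambda p:np.array(p)/4.5+[30,120]-.4
rim=cast(C,f([(197,185),(462,122),(535,320),(275,375)]),.041); top=cast(C,f([(85,280),(258,243),(302,358),(128,386)]),.104)
for n,r in(('caddy',rim),('blue',top)):
    a,b=r[1]-r[0],r[2]-r[3]; print(n,r.mean(0).round(4),'w',np.linalg.norm(a).round(3),np.linalg.norm(b).round(3),'d',np.linalg.norm(r[3]-r[0]).round(3),np.linalg.norm(r[2]-r[1]).round(3),'yaw',[np.arctan2(-v[0],v[1]).round(3) for v in(a,b)],[np.arctan2(v[1],v[0]).round(3) for v in(r[3]-r[0],r[2]-r[1])])
Ct=cam('top'); im=cv2.imread('pics/top0.png'); h=cv2.cvtColor(im,cv2.COLOR_BGR2HSV)
m=cv2.inRange(h,(95,60,60),(130,255,255)); m[:,:400]=0;m[:,445:]=0;m[:200]=0;m[240:]=0
v,u=np.nonzero(m); print('top view blue',u.mean(),v.mean(),cast(Ct,[(u.mean(),v.mean())],.09).round(4))
c=rim.mean(0); yaw=.22
# tilt reach test around the caddy and at place 4; tool points tilt: grasp point g
for g,yw in((np.array([c[0],c[1],.088]),yaw),(np.array([.54,-.119,.07]),0)):
    for flip in (0,1):
        for t in(-1.3,-1.1,-.9,-.6,-.3,0,.2,.4,.6):
            q=(R.from_quat(tool(yw,t))*R.from_euler('x',np.pi*flip)); p=g-.054*q.as_matrix()[:,0]
            s=arm.ik(list(p),list(q.as_quat())); print(flip,t,None if s is None else np.round(s,2).tolist())
E
```

```text
caddy [ 0.4954 -0.3097  0.041 ] w 0.078 0.079 d 0.054 0.054 yaw [np.float64(0.201), np.float64(0.199)] [np.float64(0.188), np.float64(0.2)]
blue [ 0.4965 -0.3052  0.104 ] w 0.044 0.044 d 0.025 0.026 yaw [np.float64(0.184), np.float64(0.151)] [np.float64(0.153), np.float64(0.165)]
top view blue 425.08849557522126 218.12389380530973 [[ 0.4999 -0.3087  0.09  ]]
0 -1.3 [0.17, 1.3, 0.31, 1.03, 0.38, 1.95, 2.15]
0 -1.1 [0.17, 1.2, 0.31, 1.12, 0.29, 1.78, 2.14]
0 -0.9 [0.17, 1.1, 0.32, 1.24, 0.22, 1.58, 2.15]
0 -0.6 [0.21, 0.95, 0.31, 1.42, 0.11, 1.28, 2.19]
0 -0.3 [0.28, 0.82, 0.27, 1.6, -0.0, 0.97, 2.28]
0 0 [0.43, 0.72, 0.15, 1.79, -0.16, 0.65, 2.46]
0 0.2 [0.63, 0.68, -0.05, 1.9, -0.26, 0.44, 2.61]
0 0.4 [0.92, 0.7, -0.39, 1.99, -0.25, 0.23, 2.69]
0 0.6 [1.2, 0.81, -0.7, 2.08, -0.21, 0.03, 2.76]
1 -1.3 [-0.08, 1.53, 1.14, 1.04, -0.16, 1.88, -0.47]
1 -1.1 [-0.09, 1.43, 1.11, 1.14, -0.24, 1.74, -0.49]
1 -0.9 [-0.1, 1.33, 1.09, 1.25, -0.33, 1.6, -0.48]
1 -0.6 [-0.09, 1.17, 1.04, 1.43, -0.46, 1.36, -0.43]
1 -0.3 [-0.05, 1.02, 0.96, 1.62, -0.61, 1.1, -0.31]
1 0 [0.05, 0.87, 0.83, 1.8, -0.83,
[... 298 characters left out ...]
 0.23, 1.41, -0.07, 1.37, 1.81]
0 -0.3 [0.03, 0.83, 0.21, 1.65, -0.12, 0.98, 1.85]
0 0 [0.08, 0.71, 0.15, 1.89, -0.19, 0.56, 1.93]
0 0.2 [0.18, 0.66, 0.03, 2.04, -0.24, 0.25, 2.0]
0 0.4 [0.91, 0.98, -1.15, 2.17, 1.72, 0.78, 0.23]
0 0.6 [0.94, 1.03, -1.15, 2.31, 2.17, 0.84, -0.13]
1 -1.3 None
1 -1.1 [-0.09, 1.29, 0.56, 1.05, -0.19, 1.97, -1.13]
1 -0.9 [-0.29, 1.38, 1.13, 1.19, -0.58, 1.89, -0.77]
1 -0.6 [-0.38, 1.35, 1.31, 1.42, -0.81, 1.7, -0.61]
1 -0.3 [-0.43, 1.19, 1.24, 1.66, -0.93, 1.38, -0.53]
1 0 [-0.4, 0.96, 1.03, 1.9, -1.05, 0.94, -0.41]
1 0.2 [-0.27, 0.79, 0.74, 2.05, -1.23, 0.59, -0.21]
1 0.4 [0.36, 0.66, -0.2, 2.19, 2.76, 0.1, 2.18]
1 0.6 [0.85, 0.91, -0.96, 2.31, 2.3, 0.69, 2.83]
```

```bash
cat >> h.py <<'E'
Y={1:.1356,2:.0508,3:-.0338,4:-.1188}; TY=.007; ZG=.087
def px(k): return .557-TY*(Y[k]-.01)
def push(k,x0,z,n=14):
    """advance in 2 mm steps until the bar's end meets the rail"""
    f0=np.array(arm.read_ft_force())
    for i in range(n):
        x=x0+.002*i; arm.line_to([x,Y[k],z],velocity=.04); f=np.array(arm.read_ft_force())-f0
        if f[0]<-4: break
    print('push',k,'x',round(x,4),'expected',round(px(k),4),'f',f.round(1)); return x
def release(k,x):
    arm.move_gripper(.74); arm.line_to([x,Y[k],.15],velocity=.25)
def pickplace(k,c,yaw,opening=.85):
    q=list(tool(yaw)); arm.move_gripper(opening,effort=40)
    arm.movep([c[0],c[1],.14],q); arm.line_to([c[0],c[1],ZG],velocity=.15)
    arm.move_gripper(0,effort=40); print('grip mm',85*arm.read_opening())
    arm.line_to([c[0],c[1],ZG+.02],velocity=.2)
    qp=list(tool(TY)); x0=px(k)-.012
    arm.line_to([x0,Y[k],ZG+.02],velocity=.12,ori=qp); arm.line_to([x0,Y[k],ZG+.001],velocity=.1)
    x=push(k,x0,ZG+.001); release(k,x); print('t',arm.read_time())
E
python3 - <<'E'
from h import *
pickplace(1,(.5117,.1351),.139)
E
```

```text
grip mm 47.31309547648654
push 1 x 0.5581 expected 0.5561 f [-5.6 -0.1  3.4]
t 8.5333
```

```bash
python3 - <<'E'
from h import *
pickplace(2,(.506,.0),-.343,.8)
pickplace(3,(.4927,-.1023),-.117,.85)
arm.movep([.50,-.06,.30],list(tool())); C=cam('wrist'); im=snapshot('wrist'); cv2.imwrite('pics/w2.png',im)
np.save('c2.npy',np.array(C,dtype=object),allow_pickle=True)
# blue: IK along approach
g=np.array([.497,-.306,.086]); 
for t in(-1.25,-1.2,-1.15):
  q=tool(.17,t); a=R.from_quat(q).as_matrix()[:,0]
  for b in(.13,.06,0):
    s=arm.ik(list(g-a*(.054+b)),list(q)); print(t,b,None if s is None else np.round(s,2).tolist())
E
```

```text
grip mm 46.88678879313774
push 2 x 0.5587 expected 0.5567 f [-5.8 -1.   3.4]
t 14.1833
grip mm 46.84795183572027
push 3 x 0.5593 expected 0.5573 f [-6.3 -0.5  3.3]
t 20.15
-1.25 0.13 None
-1.25 0.06 None
-1.25 0 [0.19, 1.29, 0.28, 1.02, 0.34, 1.95, 2.12]
-1.2 0.13 None
-1.2 0.06 None
-1.2 0 [0.2, 1.26, 0.27, 1.04, 0.32, 1.91, 2.11]
-1.15 0.13 None
-1.15 0.06 None
-1.15 0 [0.2, 1.23, 0.27, 1.07, 0.31, 1.86, 2.1]
```

View pics/w2.png

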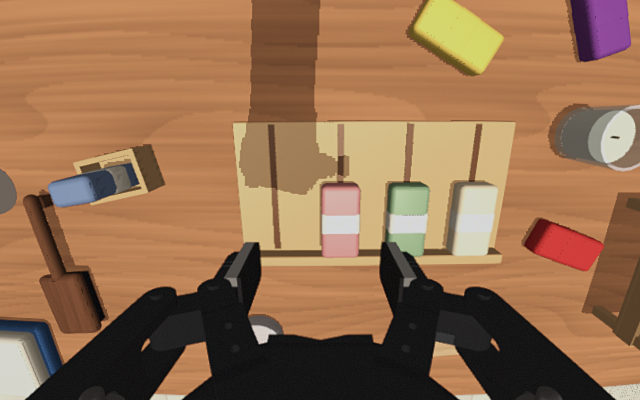

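Ivory, sage and rose now stand square on stripes 1–3 against the rail (columns 472/408/341, row ~220). Stripe 4 (column 274) is free, and blue is untouched at (85,185). Now checking reachability for the tilted blue grasp.

```bash
python3 - <<'E'
from h import *
g=np.array([.497,-.306]) 
def s(x,y,z,yw,t):
    q=tool(yw,t); a=R.from_quat(q).as_matrix()[:,0]; r=arm.ik(list(np.array([x,y,z])-.054*a),list(q)); return '--' if r is None else '%.2f/%.1f/%.1f'%(r[5],r[0],r[6])
for t in(-1.25,-1.1,-1,-.9,-.8,-.6): print('caddy',t,[s(*g,z,.17,t) for z in(.086,.1,.12,.14,.16,.2)])
for x in(.53,.5,.47):
  for t in(0,.2,.3,.4,.5): print('place',x,t,[s(x,Y[4],z,TY,t) for z in(.03,.06,.1)])
for t in(0,.2,.3,.4,.5,.6): print('shelf right',t,[s(.6,-.24,z,0,t) for z in(.03,.06,.1)],[s(.57,-.119,z,0,t) for z in(.03,.06,.1)])
E
```

```text
caddy -1.25 ['1.95/0.2/2.1', '1.97/0.2/2.1', '1.91/-0.0/2.5', '1.92/-0.0/2.5', '1.93/-0.0/2.6', '1.96/-0.1/2.7']
caddy -1.1 ['1.82/0.2/2.1', '1.83/0.2/2.1', '1.85/0.2/2.1', '1.88/0.2/2.1', '1.90/0.2/2.1', '1.96/0.2/2.1']
caddy -1 ['1.72/0.2/2.1', '1.74/0.2/2.1', '1.76/0.2/2.1', '1.79/0.2/2.1', '1.82/0.2/2.1', '1.87/0.2/2.1']
caddy -0.9 ['1.62/0.2/2.1', '1.64/0.2/2.1', '1.67/0.2/2.1', '1.69/0.2/2.1', '1.72/0.2/2.1', '1.79/0.2/2.1']
caddy -0.8 ['1.52/0.2/2.1', '1.54/0.2/2.1', '1.57/0.2/2.1', '1.60/0.2/2.1', '1.63/0.2/2.1', '1.70/0.2/2.1']
caddy -0.6 ['1.31/0.2/2.1', '1.33/0.2/2.1', '1.36/0.2/2.1', '1.40/0.2/2.1', '1.43/0.2/2.1', '1.51/0.2/2.2']
place 0.53 0 ['0.45/0.1/1.9', '0.52/0.1/1.9', '0.60/0.1/1.9']
place 0.53 0.2 ['0.13/0.2/2.0', '0.20/0.2/2.0', '0.30/0.2/2.0']
place 0.53 0.3 ['0.66/0.8/0.3', '0.04/0.3/2.0', '0.14/0.3/2.0']
place 0.53 0.4 ['0.85/0.9/0.1', '0.79/0.9/0.2', '0.54/0.8/0.3']
place 0.53 0.5 ['0.88/0.9/-0.0', '0.81/0.9/0.0', '0.71/0.9/0.1']
place 0.5 0 ['0.39/0.1/1.9', '0.46/0.1/1.9', '0.55/0.1/1.9']
place 0.5 0.2 ['0.07/0.2/2.0', '0.15/0.2/2.0', '0.25/0.2/2.0']
place 
[... 470 characters left out ...]
0.71/1.0/-0.1']
shelf right 0 ['0.66/0.3/2.1', '0.71/0.3/2.1', '0.79/0.3/2.1'] ['0.53/0.1/1.9', '0.59/0.1/1.9', '0.67/0.1/1.9']
shelf right 0.2 ['0.36/0.4/2.2', '0.42/0.4/2.2', '0.50/0.3/2.1'] ['0.21/0.2/1.9', '0.28/0.2/1.9', '0.37/0.2/1.9']
shelf right 0.3 ['0.21/0.5/2.2', '0.27/0.4/2.2', '0.35/0.4/2.2'] ['0.04/0.2/2.0', '0.11/0.2/2.0', '0.21/0.2/2.0']
shelf right 0.4 ['0.05/0.6/2.2', '0.11/0.5/2.2', '0.20/0.5/2.2'] ['0.85/0.9/0.2', '0.62/0.8/0.2', '0.04/0.3/2.0']
shelf right 0.5 ['0.73/1.1/0.5', '0.51/1.0/0.5', '0.04/0.6/2.2'] ['0.86/0.9/0.1', '0.80/0.9/0.1', '0.73/0.9/0.2']
shelf right 0.6 ['0.70/1.1/0.3', '0.66/1.1/0.4', '0.60/1.1/0.4'] ['0.91/0.9/-0.1', '0.84/0.9/-0.1', '0.75/0.9/-0.0']
```

```bash
cat >> h.py <<'E'
def tcp(g,yaw,t):
    q=tool(yaw,t); return list(np.array(g)-.054*R.from_quat(q).as_matrix()[:,0]),list(q)
E
python3 - <<'E'
from h import *
arm.move_gripper(1.0,effort=60)
arm.movep(*tcp([.497,-.306,.19],.17,-1.1)); 
p,_=tcp([.497,-.306,.086],.17,-1.1); arm.line_to(p,velocity=.12); print('f',np.round(arm.read_ft_force(),1))
arm.move_gripper(0,effort=60); print('grip mm',85*arm.read_opening(),'f',np.round(arm.read_ft_force(),1))
p,_=tcp([.497,-.306,.185],.17,-1.1); arm.line_to(p,velocity=.15)
print('grip mm',85*arm.read_opening(),'f',np.round(arm.read_ft_force(),1),arm.read_time())
im=snapshot('side')[200:380,230:450]; cv2.imwrite('pics/s3.png',cv2.resize(im,None,fx=3,fy=3))
E
```

```text
f [ 0.4 -0.3 -0.9]
grip mm 47.16680261437537 f [ 0.1 -0.3  2.7]
grip mm 47.51200584919186 f [ 0.8 -0.4 -0.4] 24.5
```

View pics/s3.png

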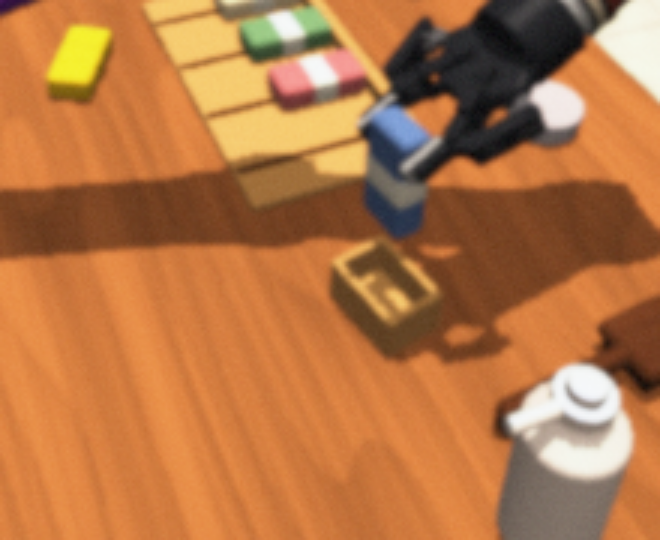

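The side view shows blue held upright in the jaws (crop (397,170)), clear of the caddy (385,300). Now laying it over stripe 4.

```bash
python3 - <<'E'
from h import *
g=[.515,Y[4]]
arm.movep(*tcp(g+[.14],TY,.22)); print(np.round(arm.read_joint_positions(),2))
p,_=tcp(g+[.052],TY,.22); arm.line_to(p,velocity=.12); f0=np.array(arm.read_ft_force())
for z in np.arange(.05,.0395,-.002):
    p,_=tcp(g+[z],TY,.22); arm.line_to(p,velocity=.04); f=np.array(arm.read_ft_force())-f0
    if f[2]>2: break
print('contact z',z,f.round(1),'grip',85*arm.read_opening(),arm.read_time())
im=snapshot('side')[180:300,260:420]; cv2.imwrite('pics/s4.png',cv2.resize(im,None,fx=4,fy=4))
E
```

```text
[ 0.2   0.51  0.02  2.07 -0.17  0.35  1.94]
contact z 0.041999999999999996 [-0.5 -0.2  2.8] grip 47.06269565282949 28.0917
```

View pics/s4.png

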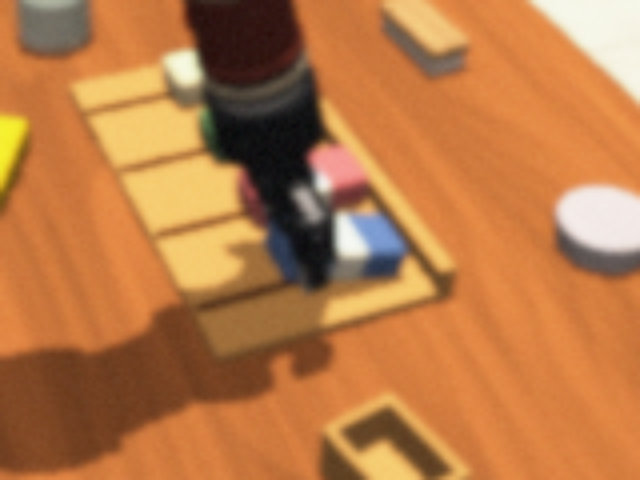

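Blue touches down at the expected height with its far end low (crop (380,245)), just short of the rail. Releasing, then regrasping straight down.

```bash
python3 - <<'E'
from h import *
arm.move_gripper(.72); arm.pause(.3)
p,q=tcp([.515,Y[4],.11],TY,.22); arm.line_to(p,velocity=.15)
arm.movep([.538,Y[4],.14],list(tool(TY))); 
arm.line_to([.538,Y[4],ZG],velocity=.12); print('f',np.round(arm.read_ft_force(),1))
arm.move_gripper(0,effort=40); print('grip',85*arm.read_opening())
x=push(4,.538,ZG,n=18); release(4,x)
arm.movep([.47,.0,.28],list(tool())); C=cam('wrist'); im=snapshot('wrist'); cv2.imwrite('pics/w5.png',im); print(arm.read_time())
H,S,V=cv2.split(cv2.cvtColor(im,cv2.COLOR_BGR2HSV))
names={'rose':((H>165)|(H<8))&(S>60),'sage':(H>35)&(H<85)&(S>40),'ivory':(S<85)&(V>130),'blue':(H>95)&(H<130)&(S>60)}
np.save('c5.npy',np.array(C,dtype=object),allow_pickle=True)
for (n,m),k in zip(names.items(),(3,2,1,4)):
    P=proj(C,[(px(k)+a,Y[k]+b,.03) for a in(-.06,.05) for b in(-.036,.036)]); roi=np.zeros(H.shape,np.uint8)
    cv2.fillConvexPoly(roi,cv2.convexHull(P.astype(np.int32)),1); m=(m&(roi>0)).astype(np.uint8)
    pts=np.concatenate([c for c in cv2.findContours(m,0,1)[0] if cv2.contourArea(c)>60])
    r=cv2.minAreaRect(cast(C,pts,.034)[:,:2].astype(np.float32)); bx=cv2.boxPoints(r)
    e=max([bx[1]-bx[0],bx[2]-bx[1]],key=np.linalg.norm); e=e*np.sign(e[0])
    print(n,k,'err',(np.array(r[0])-[px(k),Y[k]]).round(4),np.round(r[1],4),'yaw',(np.arctan2(e[1],e[0])-TY).round(3))
E
```

```text
f [0.5 0.2 0.3]
grip 46.998508134565775
push 4 x 0.558 expected 0.5579 f [-5.5  0.2  6.8]
34.9
rose 3 err [-0.0052 -0.0007] [0.101  0.0476] yaw -0.005
sage 2 err [-0.005  -0.0017] [0.1    0.0471] yaw 0.008
ivory 1 err [-0.0023 -0.0011] [0.0942 0.0489] yaw -0.005
blue 4 err [-0.009   0.0015] [0.0493 0.0925] yaw -0.031
```

View pics/w5.png

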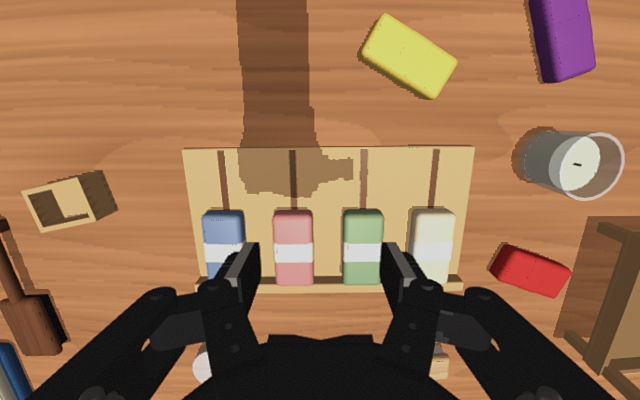

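All four lie in a row with near ends level at row ~210, but a finger partly hides the blue bar. One clear view to verify.

```bash
python3 - <<'E'
from h import *
arm.movep([.58,.01,.32],list(tool())); C=cam('wrist'); im=snapshot('wrist'); cv2.imwrite('pics/w6.png',cv2.resize(im[60:300,140:480],None,fx=2.3,fy=2.3)); print(arm.read_time())
H,S,V=cv2.split(cv2.cvtColor(im,cv2.COLOR_BGR2HSV))
names={'rose':((H>165)|(H<8))&(S>60),'sage':(H>35)&(H<85)&(S>40),'ivory':(S<85)&(V>130),'blue':(H>95)&(H<130)&(S>60)}
for (n,m),k in zip(names.items(),(3,2,1,4)):
    P=proj(C,[(px(k)+a,Y[k]+b,.03) for a in(-.06,.05) for b in(-.036,.036)]); roi=np.zeros(H.shape,np.uint8)
    cv2.fillConvexPoly(roi,cv2.convexHull(P.astype(np.int32)),1); m=(m&(roi>0)).astype(np.uint8)
    pts=np.concatenate([c for c in cv2.findContours(m,0,1)[0] if cv2.contourArea(c)>60])
    r=cv2.minAreaRect(cast(C,pts,.034)[:,:2].astype(np.float32)); bx=cv2.boxPoints(r)
    e=max([bx[1]-bx[0],bx[2]-bx[1]],key=np.linalg.norm); e=e*np.sign(e[0])
    print(n,k,'err',(np.array(r[0])-[px(k),Y[k]]).round(4),np.round(r[1],4),'yaw',(np.arctan2(e[1],e[0])-TY).round(3))
E
```

```text
35.4917
rose 3 err [-0.002  -0.0005] [0.0949 0.0468] yaw -0.002
sage 2 err [-0.0019 -0.0013] [0.0938 0.0467] yaw 0.001
ivory 1 err [-0.0014 -0.0007] [0.0939 0.0489] yaw -0.0
blue 4 err [-0.0019  0.0016] [0.0498 0.0934] yaw -0.024
```

View pics/w6.png

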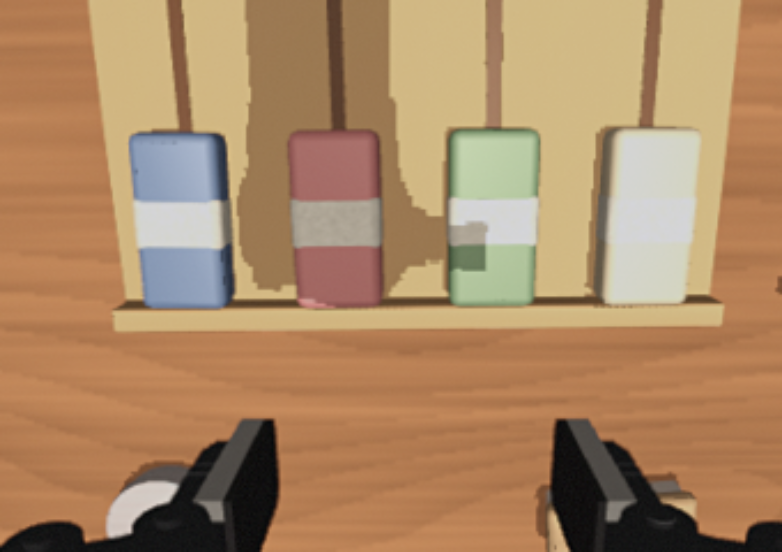

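All four bars sit on their stripes, square and against the rail (blue (180,220), rose (337,218), sage (493,217), ivory (648,216) in the crop). Errors are about 2 mm at most and yaw is under 0.03 rad. Handing in.

```bash
python3 -c "
from h import *
print(ticket.finish_job())"
```

```text
the job is handed in; nothing more can be done
None
```

The four bars are in a row on the tray, each on its own stripe with its end against the back rail, and the job is handed in. The robot's clock was about 35.5 s at the last check, against the 69 s limit.

- **What I did:** I gripped ivory, sage and rose in turn, squared them up, and pushed them against the rail on stripes 1, 2 and 3. I lifted blue out of the caddy with the gripper tilted back and turned it down onto stripe 4. I then regripped it from above and pushed it to the rail.
- **Last checks:** in the final clear wrist picture, each bar's middle was within 2 mm of its place both along and across the stripe. Yaw error was at most 0.024 rad (blue). All four pushes ended in contact within 2 mm of where the rail was expected, at about 6 N. I saw no bystander moved in any picture, but I did not measure this.
- **Check that disagreed:** an earlier picture put blue 9 mm short of the rail. A finger was hiding part of the bar and its near side was counted in the outline; the unobstructed view gave 1.9 mm.

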